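# Clear the board and hold the contact grill open

## Robot

A 6-joint arm with a two-finger parallel gripper is mounted at the origin on the work surface. World frame = base frame: x ahead of the robot, y to its left, z up, the work surface at z = 0. Lengths are in m, angles in rad, forces in N, time in s.
With the tool pointing down it reaches from about 0.35 to 0.85 m from the base axis. Payload 8.1 kg.
Tool frame: the origin (TCP) lies midway between the tips of the shut fingers; the grasp point (between the pads) lies 19 mm behind it; z points along the fingers, x is the direction in which the jaws open and shut, and the axes are right-handed (so a half turn about z gives the same grasp; the last joint's range is limited). The gripper opens to 85 mm and grips with 20 to 120 N. Pads are 22 mm wide; open, the fingers measure 114 mm over their backs; the gripper's body (76 mm by 85 mm) begins 54 mm behind the grasp point. The pads swing forward as they close: fully open they stand 13 mm farther back than shut.
Start: joints at [-1.186, 0.13, 1.488, -0, 1.523, -0.085], TCP at [0.272, -0.535, 0.231] pointing down, gripper open.
Joint ranges: [-2.96, 2.96], [-0.89, 2.26], [0.02, 2.5], [-1.34, 4.48], [0, 2.73], [-2.66, 2.66]. Speed limits (rad/s): [2.39, 2.39, 2.79, 3.14, 3.14, 3.14].

## Interface

Orientations are given as a unit quaternion [w, x, y, z].
In Python, from bench import r gives the robot as it stands. The module is installed in compiled form; this text tells all that it offers.
- The arm moves only by the tool drive_tool, never from a script. Its argument "steps" is text: rows parted by semicolons, each of 7 numbers parted by spaces: the turn, a rotation vector about the world's x, y, z in degrees, then the shift along the world's x, y, z in m, then the closure, from -1 (fully open) to 1 (shut). A call has 1 to 5 rows; each row is the pose to reach, as a shift and turn from the pose commanded when the call began; what a row does not reach only later rows make up. A row lasts 1/8 s, in which the tool goes at most 62.5 mm and 10.7 degrees, less where a joint would pass 70% of its speed; a pose out of reach is approached as far as the arm can. A call with a gripper value outside its range is refused whole. The fingers move at their own pace and stop on an object; "grip_force" is the grip in N (left out, the last holds). Time passes only in rows, so rows that repeat a pose let the fingers close. It gives the time, the measured TCP pose, the force and the opening at its end, in the units of the state.
- r.observe(): the state, without advancing time (a new reading comes with each control period).
- r.get_image(name): name is "scene" or "top" or "wrist"; returns a dict with "color" (480x640x3 uint8, red, green, blue), "range_z" (480x640 float32, m along the optical axis (not along the pixel's ray), 0 where there is no reading), "camera_matrix" (3x3 intrinsics, pixels), "R" (3x3) and "t" (3): a world point X has camera coordinates R X + t. Camera axes: x right, y down, z forward; pixel columns grow to the right and rows downward; lengths in m; the calibration is good to about 2 mm. A picture is of the moment at which its call begins.
- r.sign_off(): hands the job in, once; it reports no verdict.
The state is a dict: "time": time; "joint_positions": joint angles; "qvel": joint speeds; "effort": joint torques, N m; "tcp_pos": TCP position; "eef_rot": TCP orientation; "wrist_force": force on the tool from outside, world axes, zero at the start; "torque": the same for the moment, N m; "finger_gap": finger opening in m.
Only numpy, scipy, OpenCV 4.12 (cv2) and the standard library are available. Lean on these libraries where they do the work, as an engineer would, in place of code of your own. Each camera call takes 0.05 s, during which the arm holds its last target.

## Task

The toasted roll in the contact grill is about to come out onto the yellow board: clear the board by nesting the three empty blue filling pots into one upright stack, fully home in each other, that stands on the bare worktop off the board. Then lift the grill's lid by its handle and hold it half open, at 45 degrees, so that a helper can take the roll out with both hands. Finish while still holding the lid there, with the roll and all the other things on the worktop left where they are.

Things in the scene. Friction and masses are not known exactly. Their poses are not given: they have to be found in the camera images.
- pot_a_mid (a point): centre (on the axis, 42 mm above the underside) of one of three like open blue plastic pots, 84 mm high, 70 g, z axis up: rim collar 65 mm in diameter and 28 mm deep, below it a cone from 55 mm down to a 36 mm base, wall 3 mm. Its shoulder seats on the rim of the pot below: nested, it sits 28 mm higher than that one. Starts upright on the yellow board.
- pot_b_mid (a point): centre (on the axis, 42 mm above the underside) of one of three like open blue plastic pots, 84 mm high, 70 g, z axis up: rim collar 65 mm in diameter and 28 mm deep, below it a cone from 55 mm down to a 36 mm base, wall 3 mm. Its shoulder seats on the rim of the pot below: nested, it sits 28 mm higher than that one. Starts upright on the yellow board.
- pot_c_mid (a point): centre (on the axis, 42 mm above the underside) of one of three like open blue plastic pots, 84 mm high, 70 g, z axis up: rim collar 65 mm in diameter and 28 mm deep, below it a cone from 55 mm down to a 36 mm base, wall 3 mm. Its shoulder seats on the rim of the pot below: nested, it sits 28 mm higher than that one. Starts upright on the bare worktop, in front of the board (on the robot's side).
- board: yellow plastic cutting board, fixed, 200 mm along its x by 300 mm along its y, 12 mm thick; origin at the centre of its underside, on the worktop
- grill: electric contact grill, steel housing, black ribbed plates, fixed, left or right of the middle with the board on the other side; base 240 mm along its x by 290 mm along its y; origin at the centre of its underside on the worktop; its own -x is its front, with controls and lid handle, towards the robot. Closed, the lid's top is 150 mm high
- grill_lid_hinge (a point): middle of the grill's hinge axis, 107 mm behind the grill's middle (+x of the grill) and 118 mm above the worktop; the axis runs along the grill's y
- grill_handle (a point): middle of the lid's handle: a round black bar, 22 mm in diameter, 160 mm long along the grill's y, carried by two steel arms 52 mm clear (from bar centre) in front of the lid; 268 mm from the hinge axis and, closed, level with it at 118 mm above the worktop. It turns with the lid, its x axis pointing from handle to hinge
- grill_lid (a joint): opening angle of the grill's lid in rad: 0 closed (lying level just above the roll), growing as the handle rises in its arc and comes away from the robot; it goes to 1.75. Half open, 45 degrees, is 0.785. The lid weighs about 0.9 kg, takes about 4 N at the handle to lift, and falls shut when let go
- toasted_roll: round bread roll, 100 mm across and 33 mm high, lying between the grill's plates; to be left there; origin at the centre of its underside
- shaker: white salt shaker, 42 mm across and 87 mm high, standing between grill and board; to be left alone; origin at the centre of its underside
- butter_knife: table knife with a black handle, 210 mm long along its x and 20 mm wide, 10 mm high, lying between grill and board; to be left alone; origin under its middle
- spread_tub: yellow spread tub with a blue lid, 114 by 154 mm, 74 mm high, at the back; to be left alone; origin at the centre of its underside
- sauce_bottle: red sauce bottle, 58 mm across and 190 mm high, at the back; to be left alone; origin at the centre of its underside
- turner: kitchen turner with a black handle, 280 mm long along its x, lying at the far right; to be left alone; origin under its middle

How it is judged:
By the outcome, as a careful person would: the job done as asked, in the order asked, and still so for the second after the job is handed in, while the arm keeps its last pose, push and grip.
It also fails if it takes over 72 s, if anything falls off the work surface, if the arm or the gripper's body presses on something with over 40 N, if the wrist force passes 120 N, or if a joint passes its speed limit or range.

## Working session

There is one attempt and no reset: what is moved stays moved. The work goes in short steps, Python scripts to look and compute and a tool call to move; the robot and the scene stay as the last step left them, time stands still between calls to the robot, and variables do not carry over. Pictures are saved under pics/ and viewed, and the job is handed in when it is done.

Besides the shell and the picture viewer there is one more tool, called after "Request:" as name(argument=value, ...) on one line, values as JSON. drive_tool: Moves the arm, as the interface text tells. Its arguments: {"type":"object","properties":{"steps":{"type":"string"},"grip_force":{"type":"number"}},"required":["steps"]}

```bash
mkdir -p pics; ls; python3 - <<'E'
from bench import r
import cv2
o=r.observe()
print({k:o[k] for k in o})
for n in("scene","top","wrist"):
    d=r.get_image(n); cv2.imwrite(f"pics/{n}0.png",d["color"][:,:,::-1]); print(n,d["camera_matrix"].round(1).tolist(),d["R"].round(3).tolist(),d["t"].round(3).tolist(),(d["range_z"]==0).mean())
E
```

```text
pics
{'time': 0.0, 'joint_positions': array([-1.18637134e+00,  1.31186383e-01,  1.48927617e+00,  2.64718688e-06,
        1.52299781e+00, -8.53939486e-02]), 'qvel': array([ 2.64267075e-04, -1.02234319e-03, -2.39125952e-05, -3.83974062e-04,
       -5.41197117e-04,  2.62828230e-04]), 'effort': array([ 3.22886926e-04, -5.69395101e+01, -5.00546801e+01, -1.96686638e-04,
        1.45080415e-02,  1.02734589e-05]), 'tcp_pos': array([ 0.27145222, -0.534467  ,  0.23023108]), 'eef_rot': array([-5.55669569e-04,  8.52268579e-01, -5.23103619e-01, -7.50546922e-04]), 'wrist_force': array([-0.86787173,  0.05905632, -1.13330994]), 'torque': array([ 0.0236291 , -0.0240425 ,  0.02197375]), 'finger_gap': 0.0855335444848098}
scene [[458.3, 0.0, 324.1], [0.0, 458.3, 241.4], [0.0, 0.0, 1.0]] [[0.107, 0.994, -0.024], [0.642, -0.087, -0.762], [-0.76, 0.066, -0.647]] [0.054, -0.298, 1.61] 0.00388671875
top [[555.0, 0.0, 321.6], [0.0, 555.0, 239.0], [0.0, 0.0, 1.0]] [[-0.011, -1.0, 0.02], [-0.989, 0.008, -0.147], [0.147, -0.021, -0.989]] [-0.11, 0.609, 1.225] 0.00390625
wrist [[374.1, 0.0, 316.5], [0.0, 374.1, 238.6], [0.0, 0.0, 1.0]] [[0.453, -0.891, -0.002], [-0.847, -0.432, 0.309], [-0.276, -0.138, -0.951]] [-0.599, -0.04, 0.38] 0.003929036458333333
```

View pics/scene0.png

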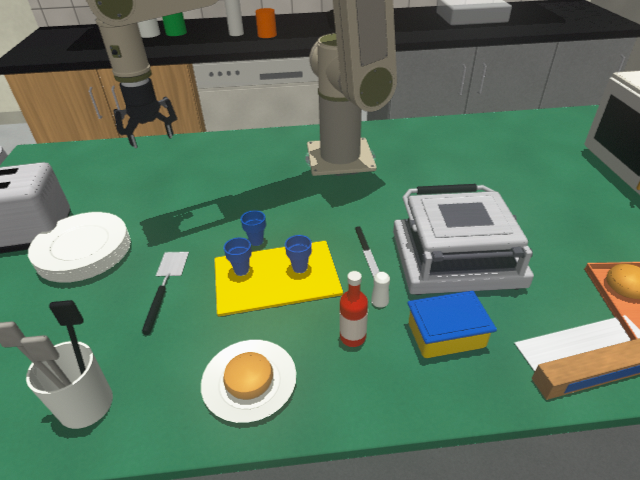

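View pics/top0.png

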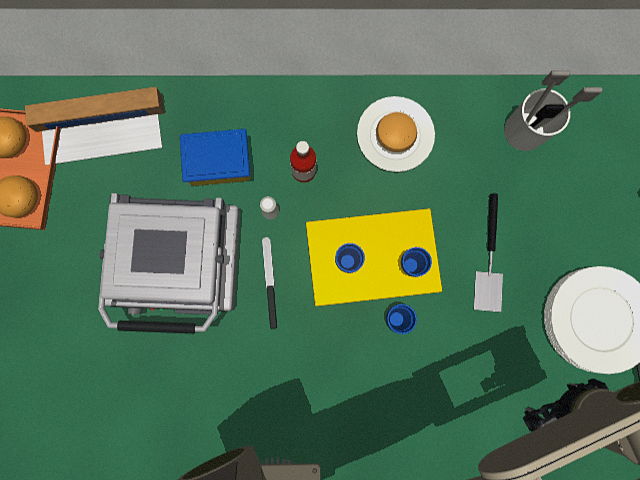

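The scene view shows the pots at about (238,255), (298,253) and (253,228), with the grill on the right. In the top view the pots are at (349,258), (415,262) and (400,319), the handle bar at (157,327), and the knife and shaker sit between the board and the grill.

```bash
cat > h.py <<'E'
from bench import r
import cv2, numpy as np
def pts(d):
    K=d["camera_matrix"];z=d["range_z"].astype(float);v,u=np.mgrid[0:480,0:640]
    c=np.stack([(u-K[0,2])/K[0,0]*z,(v-K[1,2])/K[1,1]*z,z],-1)
    return (c-d["t"])@d["R"]
def ray(d,uv,h):
    K=d["camera_matrix"];c=np.linalg.inv(K)@np.r_[uv,1.];w=c@d["R"];o=-d["R"].T@d["t"]
    return o+w*(h-o[2])/w[2]
def hsv(d): return cv2.cvtColor(d["color"],cv2.COLOR_RGB2HSV)
def blue(d):
    m=cv2.inRange(hsv(d),(105,120,30),(130,255,255)); return cv2.morphologyEx(m,cv2.MORPH_OPEN,np.ones((3,3)))
def pots(d):
    P=pts(d);m=blue(d);n,l,s,c=cv2.connectedComponentsWithStats(m)
    for i in range(1,n):
        if s[i,4]<150: continue
        p=P[l==i]; p=p[p[:,2]>0.01]; 
        if len(p)<50: continue
        top=np.percentile(p[:,2],98); q=p[p[:,2]>top-0.006]
        (x,y),rad=cv2.minEnclosingCircle(q[:,:2].astype(np.float32))
        # circle fit alg
        A=np.c_[2*q[:,:2],np.ones(len(q))];s_=np.linalg.lstsq(A,(q[:,:2]**2).sum(1),rcond=None)[0]
        print("px",c[i].round(),s[i,4],"top",top.round(4),"encl",round(x,4),round(y,4),round(rad,4),"fit",s_[:2].round(4),np.sqrt(s_[2]+s_[0]**2+s_[1]**2).round(4))
E
python3 - <<'E'
from h import *
for n in("top","scene"):
    d=r.get_image(n);print(n);pots(d);P=pts(d)
    cy=cv2.inRange(hsv(d),(20,150,100),(35,255,255))>0
    q=P[cy&(abs(P[:,:,2]-.012)<.006)]
    if len(q):print("board",cv2.minAreaRect(q[:,:2].astype(np.float32)),np.median(q[:,2]))
    H=hsv(d);k=(H[:,:,2]<60)&(P[:,:,2]>.10)&(P[:,:,2]<.14)&(P[:,:,0]<.6)&(P[:,:,1]>.1)&(P[:,:,0]>.25)
    n_,l,s,c=cv2.connectedComponentsWithStats(k.astype(np.uint8))
    for i in range(1,n_):
        if s[i,4]>100:
            q=P[l==i];print("blk",c[i],s[i],q.mean(0).round(4),np.percentile(q[:,2],[5,50,98]).round(4),cv2.minAreaRect(q[:,:2].astype(np.float32)))
E
```

```text
top
px [214. 155.] 3194 top 0.0787 encl 0.6357 0.0572 0.2598 fit [0.6592 0.0808] 0.1596
px [349. 258.] 271 top 0.097 encl 0.4765 -0.133 0.0703 fit [ 0.4575 -0.1557] 0.0752
px [416. 261.] 637 top 0.0978 encl 0.4913 -0.2216 0.1496 fit [ 0.5104 -0.2565] 0.0802
px [401. 318.] 689 top 0.087 encl 0.424 -0.2047 0.1153 fit [ 0.4241 -0.214 ] 0.0811
board ((0.5726377964019775, -0.23828411102294922), (0.19934244453907013, 0.3000222444534302), 5.865589141845703) 0.01144530255173214
blk [156.08808933 326.20099256] [117 320  79  13 806] [0.4154 0.2323 0.1259] [0.1192 0.1264 0.132 ] ((0.4154738783836365, 0.23364683985710144), (0.16170671582221985, 0.021942326799035072), 87.0218505859375)
scene
px [246. 238.] 1186 top 0.0976 encl 0.9643 -0.2592 0.45 fit [ 0.9642 -0.245 ] 0.4197
px [298. 244.] 374 top 0.0983 encl 0.5628 -0.175 0.0348 fit [ 0.5626 -0.1763] 0.0307
px [450. 316.] 3133 top 0.077 encl 1.0764 0.0012 0.3813 fit [1.0098 0.0776] 0.2148
px [603. 378.] 493 top 0.0425 encl 0.9632 0.3842 0.0776 fit [1.0398 0.3961] 0.0909
board ((0.6358510255813599, -0.08481195569038391), (0.6831029057502747, 0.30906975269317627), 68.53414154052734) 0.012725563535253951
blk [631.06137184 149.61371841] [620 137  20  28 277] [0.2919 0.8375 0.1189] [0.1015 0.1191 0.1385] ((0.2971058487892151, 0.8367821574211121), (0.011487073265016079, 0.09365474432706833), 89.18446350097656)
blk [443.42704626 189.58718861] [417 186  59   8 281] [0.4238 0.2232 0.1223] [0.1153 0.1223 0.1303] ((0.42155882716178894, 0.23131267726421356), (0.15510304272174835, 0.020048553124070168), 86.822265625)
```

View pics/wrist0.png

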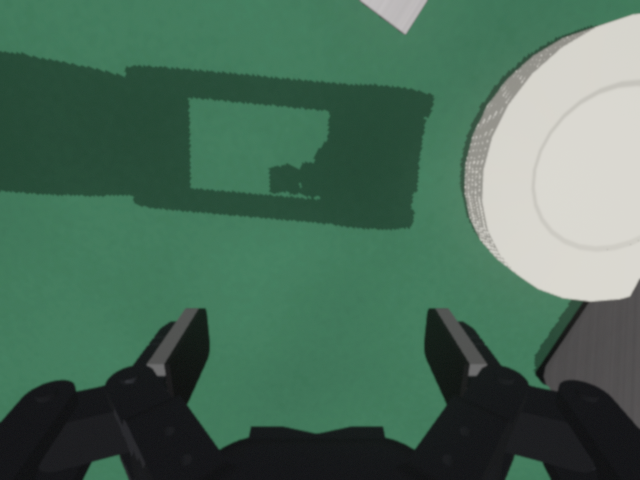

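```bash
cat >> h.py <<'E'
def rim(d,x,y,top,tol=.007,mask=True):
    P=pts(d);H=hsv(d);b=(H[:,:,0]>100)&(H[:,:,0]<132)&(H[:,:,1]>90)
    k=b&(abs(P[:,:,2]-top)<tol)&(np.hypot(P[:,:,0]-x,P[:,:,1]-y)<.05)
    q=P[k][:,:2]
    for _ in range(4):
        A=np.c_[2*q,np.ones(len(q))];s=np.linalg.lstsq(A,(q**2).sum(1),rcond=None)[0]
        R=np.sqrt(s[2]+s[0]**2+s[1]**2);e=abs(np.hypot(*(q-s[:2]).T)-R);q=q[e<max(.004,np.percentile(e,90)*.9)] if len(q)>40 else q
    (cx,cy),rad=cv2.minEnclosingCircle(q.astype(np.float32))
    return s[:2].round(4),R.round(4),(round(cx,4),round(cy,4),round(rad,4)),len(q),P[k][:,2].mean().round(4)
E
python3 - <<'E'
from h import *
for n in("top","scene"):
    d=r.get_image(n);print(n)
    for i,(px,h) in enumerate([((349,258),.096),((415,261),.096),((401,318),.084)]):
        x,y=ray(r.get_image("top"),px,h)[:2]; print((round(x,3),round(y,3)),rim(d,x,y,h))
    c=d["color"]; z=c[200:350,300:480] if n=="top" else c[190:290,200:340]
    cv2.imwrite(f"pics/z{n}.png",cv2.resize(z,None,fx=4,fy=4,interpolation=cv2.INTER_NEAREST)[:,:,::-1])
E
```

```text
top
(np.float64(0.558), np.float64(-0.175)) (array([ 0.5603, -0.1761]), np.float64(0.0303), (0.5596, -0.1762, 0.0322), 123, np.float64(0.0948))
(np.float64(0.55), np.float64(-0.32)) (array([ 0.5504, -0.3228]), np.float64(0.0305), (0.5505, -0.323, 0.0322), 144, np.float64(0.0948))
(np.float64(0.427), np.float64(-0.287)) (array([ 0.4264, -0.2878]), np.float64(0.0306), (0.4258, -0.2879, 0.0325), 147, np.float64(0.0829))
scene
(np.float64(0.558), np.float64(-0.175)) (array([ 0.5625, -0.1766]), np.float64(0.0306), (0.5618, -0.1757, 0.034), 176, np.float64(0.0944))
(np.float64(0.55), np.float64(-0.32)) (array([ 0.5524, -0.3232]), np.float64(0.0305), (0.5523, -0.3229, 0.0335), 184, np.float64(0.0946))
(np.float64(0.427), np.float64(-0.287)) (array([ 0.4281, -0.288 ]), np.float64(0.0305), (0.4277, -0.2876, 0.0338), 150, np.float64(0.0822))
```

View pics/ztop.png

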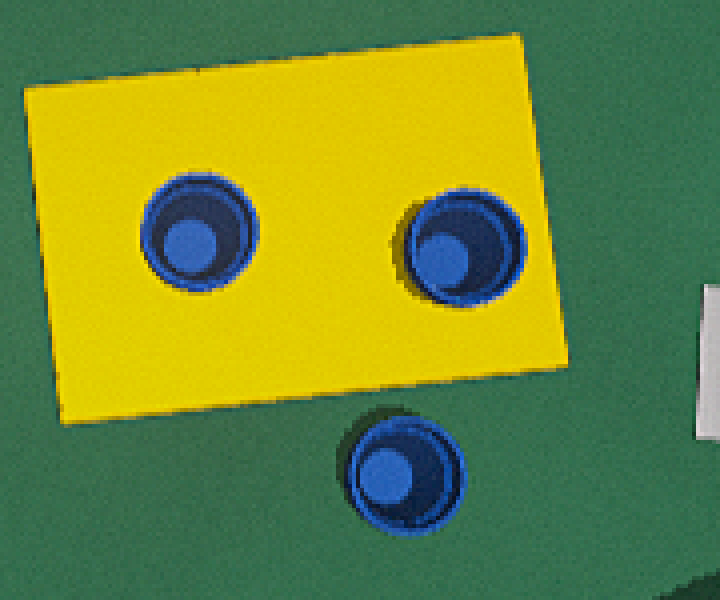

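The three rims agree between views to about 2 mm: pots on the board at (0.561,-0.176) and (0.5515,-0.323), and the worktop pot at (0.427,-0.288). The fitted radius of 30.5 mm fits a ring 59–65 mm across. The worktop pot stays put as the bottom of the stack. I'm moving over the right-hand board pot first.

Request:
drive_tool(steps="0 0 0 0.04 0.03 0 -1; 0 0 0 0.08 0.06 0 -1; 0 0 0 0.12 0.09 0 -1; 0 0 0 0.16 0.12 -0.01 -1; 0 0 0 0.20 0.15 -0.02 -1", grip_force=30)

```text
time: 1.27
tcp_pos: [0.4729, -0.384, 0.2114]
eef_rot: [0.0, 0.852, -0.523, 0.0]
wrist_force: [0.3, -1.0, 0.2]
finger_gap: 0.0855
```

Request:
drive_tool(steps="0 0 0 0.04 0.03 -0.01 -1; 0 0 0 0.08 0.062 -0.03 -1; 0 0 0 0.08 0.062 -0.03 -1")

```text
time: 1.65
tcp_pos: [0.5531, -0.3193, 0.1788]
eef_rot: [-0.001, 0.853, -0.521, -0.002]
wrist_force: [-1.0, -0.4, 0.2]
finger_gap: 0.0856
```

```bash
python3 - <<'E'
from h import *
o=r.observe();print(o["tcp_pos"],o["eef_rot"],o["time"],o["wrist_force"],o["joint_positions"])
d=r.get_image("wrist");cv2.imwrite("pics/w1.png",d["color"][:,:,::-1])
print(rim(d,.5515,-.323,.096))
E
```

```text
[ 0.55308505 -0.31934647  0.17877795] [-5.85330122e-04  8.53409155e-01 -5.21238332e-01 -1.75296200e-03] 1.65 [-0.98344305 -0.44472946  0.16927116] [-6.04440680e-01  2.64877392e-01  1.43209689e+00  9.79454505e-04
  1.44818452e+00  4.92042574e-01]
(array([ 0.5511, -0.3242]), np.float64(0.0303), (0.5505, -0.3243, 0.0326), 1679, np.float64(0.0945))
```

View pics/w1.png

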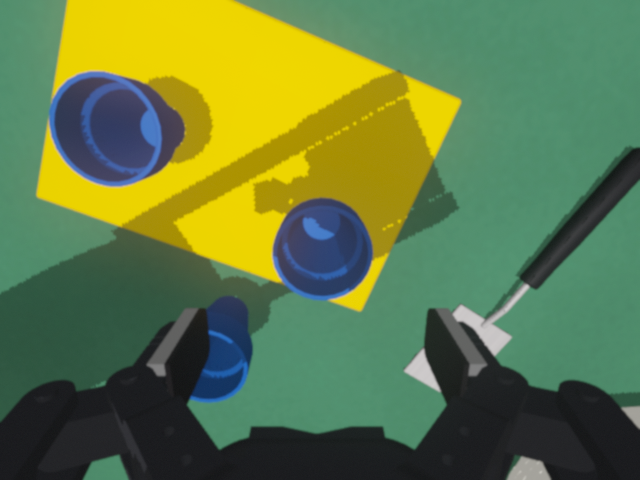

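The wrist view shows pot 2 centred between the fingers at (322,248), measured at (0.551,-0.324). I'm going down onto its collar.

Request:
drive_tool(steps="0 0 0 -0.001 -0.001 -0.04 -1; 0 0 0 -0.001 -0.001 -0.08 -1; 0 0 0 -0.001 -0.001 -0.119 -1; 0 0 0 -0.001 -0.001 -0.119 -1; 0 0 0 -0.001 -0.001 -0.119 -1")

```text
time: 2.33
tcp_pos: [0.5511, -0.3254, 0.0645]
eef_rot: [0.0, 0.852, -0.523, 0.001]
wrist_force: [-0.2, -0.4, 1.1]
finger_gap: 0.0854
```

```bash
python3 - <<'E'
from h import *
o=r.observe();print(o["tcp_pos"],o["wrist_force"])
d=r.get_image("wrist");cv2.imwrite("pics/w2.png",d["color"][:,:,::-1])
E
```

```text
[ 0.55112705 -0.32538674  0.06449354] [-0.21521433 -0.43611876  1.0757246 ]
```

View pics/w2.png

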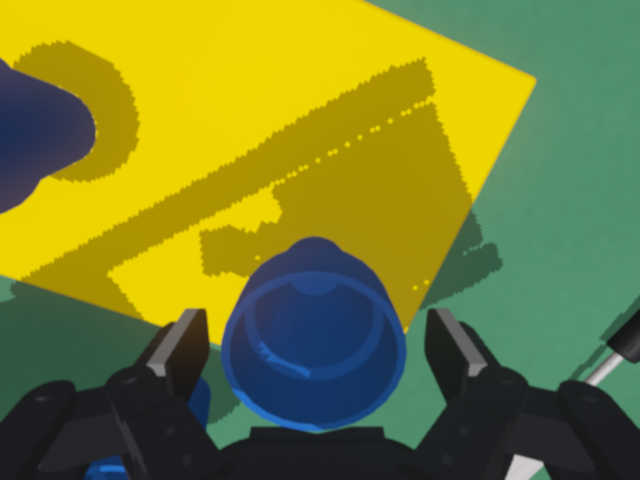

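The rim runs from column 222 to 405 and the fingers from 207 to 427, so the pot is centred. Closing now.

Request:
drive_tool(steps="0 0 0 0 0 0 1; 0 0 0 0 0 0 1; 0 0 0 0 0 0 1; 0 0 0 0 0 0 1")

```text
time: 2.88
tcp_pos: [0.5521, -0.3249, 0.0651]
eef_rot: [0.0, 0.852, -0.523, 0.002]
wrist_force: [-1.3, 0.3, 7.3]
finger_gap: 0.0644
```

Request:
drive_tool(steps="0 0 0 0 0 0.03 1; 0 0 0 0 0 0.08 1; 0 0 0 0 0 0.12 1; 0 0 0 0 0 0.12 1")

```text
time: 3.38
tcp_pos: [0.5533, -0.3258, 0.1888]
eef_rot: [0.0, 0.852, -0.523, 0.005]
wrist_force: [0.6, -0.3, -0.4]
finger_gap: 0.0646
```

```bash
python3 - <<'E'
from h import *
o=r.observe();print(o["tcp_pos"],o["wrist_force"],o["finger_gap"])
d=r.get_image("wrist");cv2.imwrite("pics/w3.png",d["color"][:,:,::-1])
for h in (.21,.215,.22,.225): print(h,rim(d,.551,-.325,h))
for n in("top","scene"):
    d=r.get_image(n);print(n,rim(d,.427,-.288,.084),rim(d,.551,-.325,.215))
E
```

```text
[ 0.55332948 -0.32575201  0.18882025] [ 0.60211173 -0.34059939 -0.36880707] 0.06458465439834721
0.21 (array([ 0.5541, -0.3254]), np.float64(0.0303), (0.5522, -0.3263, 0.0336), 6151, np.float64(0.2105))
0.215 (array([ 0.5536, -0.3257]), np.float64(0.0304), (0.5521, -0.3263, 0.0336), 9759, np.float64(0.2162))
0.22 (array([ 0.5534, -0.3257]), np.float64(0.0304), (0.5521, -0.3262, 0.0336), 7538, np.float64(0.218))
0.225 (array([ 0.553, -0.326]), np.float64(0.0306), (0.5523, -0.3259, 0.0334), 4854, np.float64(0.2192))
top (array([ 0.4264, -0.2879]), np.float64(0.0305), (0.4268, -0.2886, 0.0323), 87, np.float64(0.083)) (array([ 0.5413, -0.3232]), np.float64(0.0215), (0.5248, -0.3222, 0.0166), 34, np.float64(0.2146))
scene (array([ 0.4283, -0.2881]), np.float64(0.0308), (0.4279, -0.2879, 0.0344), 119, np.float64(0.0819)) (array([ 0.5518, -0.3232]), np.float64(0.0307), (0.5514, -0.3244, 0.034), 183, np.float64(0.2127))
```

View pics/w3.png

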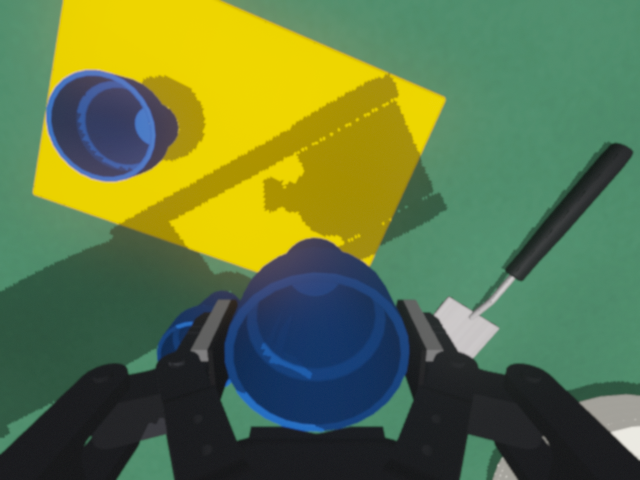

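Pot 2 is gripped, with a gap of 64.5 mm, and its rim is about 31 mm above the TCP. I'm carrying it above the worktop pot.

Request:
drive_tool(steps="0 0 0 -0.042 0.012 0 1; 0 0 0 -0.084 0.024 0 1; 0 0 0 -0.126 0.037 0 1; 0 0 0 -0.126 0.037 0 1; 0 0 0 -0.126 0.037 0 1")

```text
time: 4.15
tcp_pos: [0.4245, -0.2868, 0.1815]
eef_rot: [-0.0, 0.852, -0.523, -0.0]
wrist_force: [1.1, 0.1, -0.5]
finger_gap: 0.0643
```

```bash
python3 - <<'E'
from h import *
o=r.observe();print(o["tcp_pos"],o["eef_rot"],o["wrist_force"],o["finger_gap"])
d=r.get_image("wrist");cv2.imwrite("pics/w4.png",d["color"][:,:,::-1])
print("held",rim(d,.427,-.288,.22),"low",rim(d,.427,-.288,.084))
for n in("top","scene"):
    d=r.get_image(n);print(n,rim(d,.427,-.288,.084),rim(d,.427,-.288,.218))
    cv2.imwrite(f"pics/{n}4.png",d["color"][:,:,::-1])
E
```

```text
[ 0.42446412 -0.28678219  0.18145641] [-1.41293217e-04  8.52187211e-01 -5.23236780e-01 -4.58745829e-04] [ 1.05845655  0.08751445 -0.45970913] 0.0643194340761551
held (array([ 0.4249, -0.2872]), np.float64(0.0308), (0.4253, -0.2865, 0.0325), 257, np.float64(0.2133)) low (array([ 0.4269, -0.2891]), np.float64(0.0303), (0.4262, -0.2894, 0.0326), 1039, np.float64(0.0829))
top (array([ 0.4273, -0.2865]), np.float64(0.0292), (0.4389, -0.2712, 0.0232), 38, np.float64(0.083)) (array([ 0.0948, -0.0672]), np.float64(0.366), (0.3934, -0.2787, 0.0001), 1, np.float64(0.2121))
scene (array([ 0.428 , -0.2884]), np.float64(0.0307), (0.4278, -0.2886, 0.0338), 146, np.float64(0.0821)) (array([ 0.426 , -0.2861]), np.float64(0.0303), (0.4254, -0.2866, 0.0336), 88, np.float64(0.2132))
```

View pics/scene4.png

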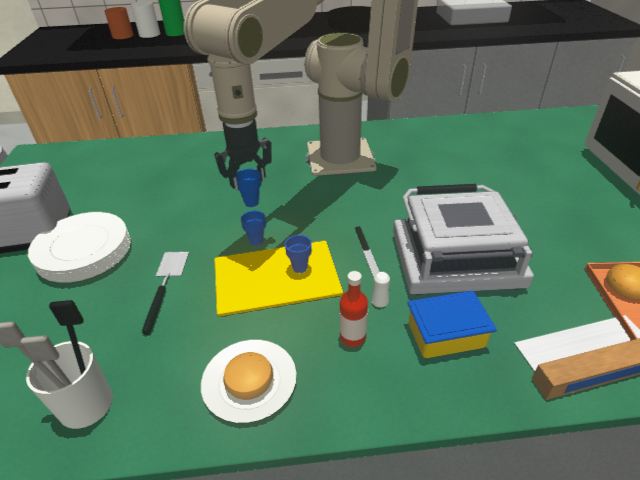

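View pics/w4.png

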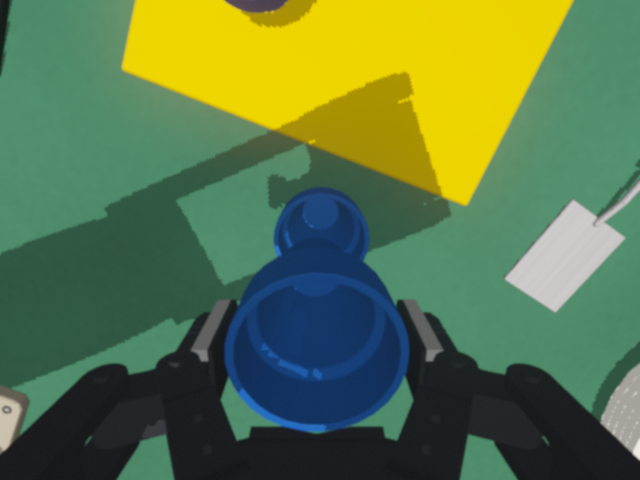

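Held pot at (0.425,-0.287) and lower pot at (0.427,-0.289); both the scene and wrist views give a 2 mm correction each way. The pot is seated when the TCP reaches z≈0.0805.

Request:
drive_tool(steps="0 0 0 0.002 -0.002 -0.02 1; 0 0 0 0.002 -0.002 -0.045 1; 0 0 0 0.002 -0.002 -0.07 1; 0 0 0 0.002 -0.002 -0.085 1; 0 0 0 0.002 -0.002 -0.085 1")

```text
time: 4.92
tcp_pos: [0.4262, -0.2884, 0.096]
eef_rot: [-0.0, 0.852, -0.523, -0.001]
wrist_force: [-0.5, 0.3, -0.4]
finger_gap: 0.0644
```

Request:
drive_tool(steps="0 0 0 0 0 -0.006 1; 0 0 0 0 0 -0.010 1; 0 0 0 0 0 -0.014 1; 0 0 0 0 0 -0.014 1")

```text
time: 5.42
tcp_pos: [0.4265, -0.2889, 0.0831]
eef_rot: [-0.0, 0.852, -0.523, -0.0]
wrist_force: [0.4, 0.3, -1.1]
finger_gap: 0.0644
```

Request:
drive_tool(steps="0 0 0 0 0 -0.002 1; 0 0 0 0 0 -0.003 1; 0 0 0 0 0 -0.003 1")

```text
time: 5.8
tcp_pos: [0.4273, -0.2897, 0.0812]
eef_rot: [0.0, 0.852, -0.523, 0.001]
wrist_force: [0.4, -1.3, 4.9]
finger_gap: 0.0648
```

Contact at 5 N of push, at TCP z≈0.081 where seating was expected. I'm releasing and rising.

Request:
drive_tool(steps="0 0 0 0 0 0 -1; 0 0 0 0 0 0 -1; 0 0 0 0 0 0 -1; 0 0 0 0 0 0 -1")

```text
time: 6.3
tcp_pos: [0.4265, -0.2888, 0.0801]
eef_rot: [-0.0, 0.852, -0.523, -0.0]
wrist_force: [0.2, -0.1, -0.4]
finger_gap: 0.0853
```

Request:
drive_tool(steps="0 0 0 0 0 0.03 -1; 0 0 0 0 0 0.08 -1; 0 0 0 0.03 0.02 0.1 -1; 0 0 0 0.07 0.06 0.1 -1; 0 0 0 0.07 0.06 0.1 -1")

```text
time: 6.92
tcp_pos: [0.4988, -0.2265, 0.1807]
eef_rot: [-0.001, 0.853, -0.521, 0.0]
wrist_force: [-0.5, -0.3, -0.3]
finger_gap: 0.0854
```

```bash
python3 - <<'E'
from h import *
o=r.observe();print(o["tcp_pos"],o["wrist_force"],o["finger_gap"])
for n in("wrist","top","scene"):
    d=r.get_image(n);print(n,"stack",rim(d,.427,-.289,.112),"low",rim(d,.427,-.288,.084),"P1",rim(d,.56,-.176,.096))
    cv2.imwrite(f"pics/{n}5.png",d["color"][:,:,::-1])
E
```

```text
[ 0.49882057 -0.22646662  0.18070522] [-0.5289238  -0.29974199 -0.27843688] 0.08535341968631162
wrist stack (array([ 0.4272, -0.289 ]), np.float64(0.0306), (0.4263, -0.2897, 0.0332), 2202, np.float64(0.11)) low (array([ 0.4289, -0.2877]), np.float64(0.0289), (0.4277, -0.2881, 0.0318), 2289, np.float64(0.0844)) P1 (array([ 0.5607, -0.1772]), np.float64(0.0302), (0.5606, -0.1774, 0.032), 1654, np.float64(0.0951))
top stack (array([ 0.4266, -0.2879]), np.float64(0.0305), (0.4269, -0.2879, 0.0325), 111, np.float64(0.1111)) low (array([ 0.4272, -0.2854]), np.float64(0.0276), (0.4266, -0.2861, 0.0308), 149, np.float64(0.0836)) P1 (array([ 0.5604, -0.1757]), np.float64(0.0301), (0.5602, -0.1757, 0.0318), 83, np.float64(0.0945))
scene stack (array([ 0.4282, -0.2881]), np.float64(0.0308), (0.4277, -0.2888, 0.0343), 140, np.float64(0.11)) low (array([ 0.4296, -0.2881]), np.float64(0.0294), (0.4291, -0.2883, 0.0328), 168, np.float64(0.0847)) P1 (array([ 0.5623, -0.1764]), np.float64(0.0308), (0.5623, -0.1762, 0.0342), 179, np.float64(0.0942))
```

View pics/wrist5.png

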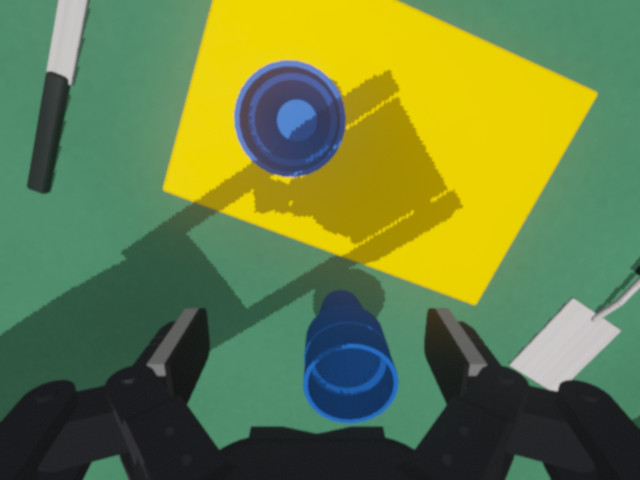

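View pics/scene5.png

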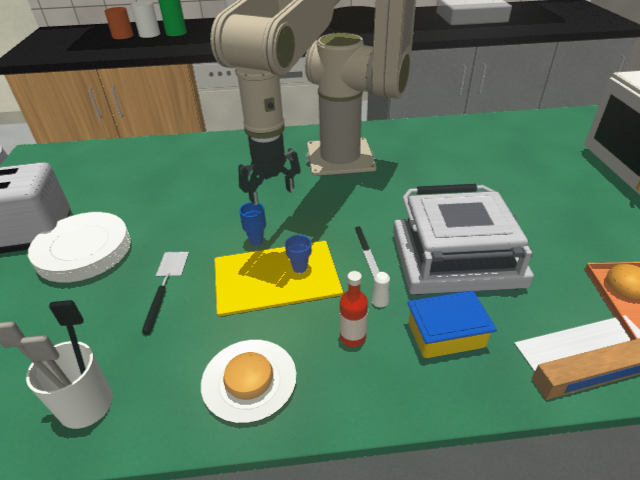

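The second rim stands at z≈0.111 against an expected 0.112, so the two pots are home at (0.427,-0.289). Now the last pot on the board, at (0.5607,-0.177), seen in the wrist view at (290,118).

Request:
drive_tool(steps="0 0 0 0.03 0.025 0 -1; 0 0 0 0.064 0.052 0 -1; 0 0 0 0.064 0.052 -0.04 -1; 0 0 0 0.064 0.052 -0.08 -1; 0 0 0 0.064 0.052 -0.085 -1")

```text
time: 7.7
tcp_pos: [0.5573, -0.1768, 0.0914]
eef_rot: [0.001, 0.852, -0.524, -0.004]
wrist_force: [-1.0, 0.1, -0.2]
finger_gap: 0.0857
```

Request:
drive_tool(steps="0 0 0 0 0 -0.02 -1; 0 0 0 0 0 -0.031 -1; 0 0 0 0 0 -0.031 -1")

```text
time: 8.07
tcp_pos: [0.5602, -0.177, 0.0638]
eef_rot: [0.0, 0.852, -0.523, -0.0]
wrist_force: [-0.4, -0.2, 0.0]
finger_gap: 0.085
```

```bash
python3 - <<'E'
from h import *
o=r.observe();print(o["tcp_pos"],o["wrist_force"],o["finger_gap"])
d=r.get_image("wrist")
cv2.imwrite(f"pics/wrist6.png",d["color"][:,:,::-1])
E
```

```text
[ 0.56022222 -0.17703589  0.06380176] [-0.40468569 -0.24821503  0.01571693] 0.08498124829001309
```

View pics/wrist6.png

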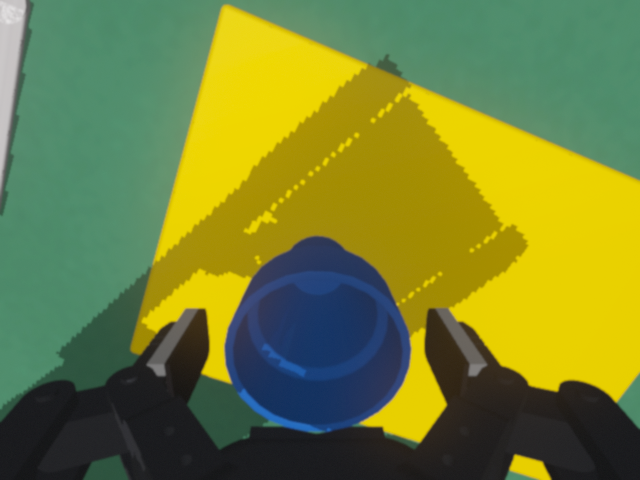

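The pot is centred, with its rim between columns 227 and 409. Closing, lifting and carrying it over the stack.

Request:
drive_tool(steps="0 0 0 0 0 0 1; 0 0 0 0 0 0 1; 0 0 0 0 0 0 1; 0 0 0 0 0 0 1")

```text
time: 8.62
tcp_pos: [0.5617, -0.1772, 0.0658]
eef_rot: [-0.0, 0.852, -0.523, 0.001]
wrist_force: [-0.8, 1.2, 6.1]
finger_gap: 0.0659
```

Request:
drive_tool(steps="0 0 0 0 0 0.03 1; 0 0 0 0 0 0.08 1; 0 0 0 0 0 0.13 1; 0 0 0 -0.03 -0.025 0.14 1; 0 0 0 -0.06 -0.05 0.14 1")

```text
time: 9.25
tcp_pos: [0.501, -0.2278, 0.2064]
eef_rot: [0.0, 0.853, -0.523, 0.002]
wrist_force: [-0.9, -0.3, -1.1]
finger_gap: 0.066
```

Request:
drive_tool(steps="0 0 0 -0.035 -0.03 0 1; 0 0 0 -0.073 -0.062 0 1; 0 0 0 -0.073 -0.062 0 1; 0 0 0 -0.073 -0.062 0 1")

```text
time: 9.75
tcp_pos: [0.4278, -0.289, 0.2045]
eef_rot: [-0.0, 0.852, -0.523, 0.0]
wrist_force: [0.1, 1.9, -0.9]
finger_gap: 0.0658
```

```bash
python3 - <<'E'
from h import *
for i in range(1):
    o=r.observe();print(o["tcp_pos"],o["wrist_force"],o["finger_gap"])
for n in("wrist","scene","top"):
    d=r.get_image(n);print(n,"stack",rim(d,.427,-.289,.112),"held",rim(d,.427,-.289,.237),rim(d,.427,-.289,.23))
    cv2.imwrite(f"pics/{n}7.png",d["color"][:,:,::-1])
E
```

```text
[ 0.42777285 -0.28898598  0.20446573] [ 0.09513421  1.85636121 -0.85006513] 0.06578815387332718
wrist stack (array([ 0.4271, -0.2892]), np.float64(0.0302), (0.4266, -0.2894, 0.0324), 989, np.float64(0.1108)) held (array([ 0.4282, -0.289 ]), np.float64(0.0305), (0.4268, -0.2897, 0.034), 6566, np.float64(0.2334)) (array([ 0.4285, -0.2888]), np.float64(0.0304), (0.4269, -0.2896, 0.0339), 10027, np.float64(0.2311))
scene stack (array([ 0.4283, -0.2882]), np.float64(0.0305), (0.4277, -0.2882, 0.0338), 148, np.float64(0.1104)) held (array([ 0.4299, -0.2873]), np.float64(0.0306), (0.4298, -0.2875, 0.0344), 138, np.float64(0.2339)) (array([ 0.4297, -0.2875]), np.float64(0.0307), (0.4298, -0.2875, 0.0344), 241, np.float64(0.2303))
top stack (array([ 0.4282, -0.286 ]), np.float64(0.0282), (0.4406, -0.2711, 0.023), 39, np.float64(0.111)) held (array([ 0.0967, -0.0683]), np.float64(0.3683), (0.3977, -0.2807, 0.0001), 1, np.float64(0.2344)) (array([0.3205, 0.0758]), np.float64(0.3648), (0.4244, -0.2728, 0.028), 2, np.float64(0.2298))
```

View pics/wrist7.png

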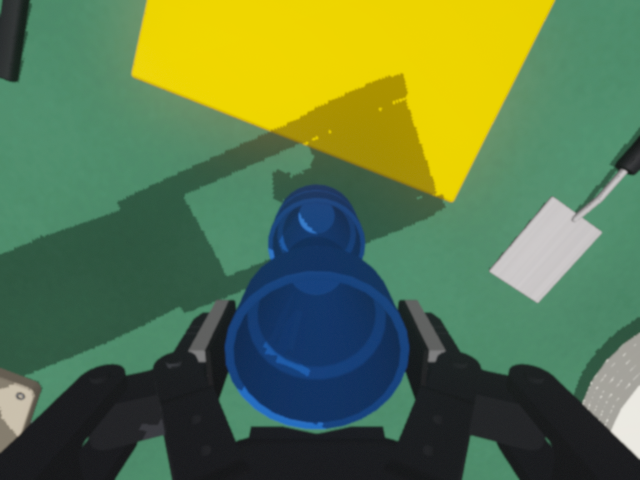

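Held pot is within about 1 mm of the stack axis. It should seat at TCP z≈0.1085.

Request:
drive_tool(steps="0 0 0 -0.001 -0.001 -0.02 1; 0 0 0 -0.001 -0.001 -0.045 1; 0 0 0 -0.001 -0.001 -0.07 1; 0 0 0 -0.001 -0.001 -0.085 1; 0 0 0 -0.001 -0.001 -0.09 1")

```text
time: 10.52
tcp_pos: [0.4266, -0.2892, 0.1133]
eef_rot: [-0.0, 0.853, -0.523, -0.001]
wrist_force: [-0.2, -0.3, 0.2]
finger_gap: 0.0657
```

Request:
drive_tool(steps="0 0 0 0 0 -0.003 1; 0 0 0 0 0 -0.006 1; 0 0 0 0 0 -0.006 1")

```text
time: 10.9
tcp_pos: [0.4275, -0.2907, 0.1097]
eef_rot: [0.0, 0.852, -0.523, 0.001]
wrist_force: [0.3, -1.0, 4.0]
finger_gap: 0.0655
```

Request:
drive_tool(steps="0 0 0 0 0 0 -1; 0 0 0 0 0 0 -1; 0 0 0 0 0 0 -1; 0 0 0 0 0 0 -1")

```text
time: 11.4
tcp_pos: [0.4266, -0.2899, 0.1082]
eef_rot: [-0.0, 0.852, -0.523, -0.0]
wrist_force: [0.1, 0.9, -0.1]
finger_gap: 0.0852
```

Request:
drive_tool(steps="0 0 0 0 0 0.03 -1; 0 0 0 0 0 0.08 -1; 0 0 0 0 0.04 0.12 -1; 0 0 0 0 0.09 0.15 -1; 0 0 0 0 0.14 0.16 -1")

```text
time: 12.02
tcp_pos: [0.4274, -0.1492, 0.271]
eef_rot: [-0.0, 0.852, -0.524, 0.002]
wrist_force: [1.8, 0.3, -0.4]
finger_gap: 0.0853
```

Request:
drive_tool(steps="0 0 6 -0.005 0.06 0 -1; 0 0 12 -0.01 0.12 0 -1; 0 0 18 -0.02 0.18 0 -1; 0 0 24 -0.03 0.24 0 -1; 0 0 30 -0.03 0.28 0 -1")

```text
time: 12.65
tcp_pos: [0.3958, 0.1324, 0.2686]
eef_rot: [-0.0, 0.959, -0.282, 0.0]
wrist_force: [0.0, -0.7, 1.0]
finger_gap: 0.0851
```

```bash
python3 - <<'E'
from h import *
o=r.observe();print(o["time"],o["tcp_pos"],o["eef_rot"],o["joint_positions"],o["finger_gap"])
for n in("wrist","scene","top"):
    d=r.get_image(n)
    if n!="wrist":print(n,"stack",rim(d,.427,-.289,.140))
    cv2.imwrite(f"pics/{n}8.png",d["color"][:,:,::-1])
E
```

```text
12.65 [0.39580414 0.13235958 0.26859473] [-3.57886019e-04  9.59350384e-01 -2.82217284e-01  3.42819587e-04] [ 1.99451602e-01 -3.96099045e-01  1.90136130e+00  3.13706035e-04
  1.63538995e+00  7.71681192e-01] 0.08509799112872844
scene stack (array([ 0.4289, -0.2892]), np.float64(0.0305), (0.4288, -0.2893, 0.0341), 159, np.float64(0.1382))
top stack (array([ 0.4271, -0.2893]), np.float64(0.0307), (0.4278, -0.2898, 0.033), 166, np.float64(0.1388))
```

View pics/wrist8.png

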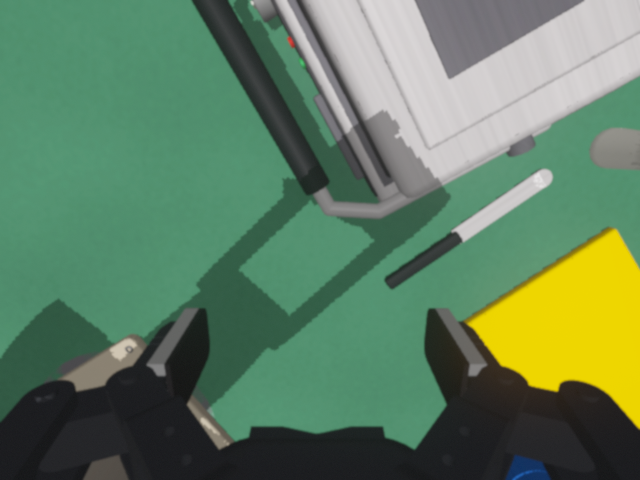

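View pics/scene8.png

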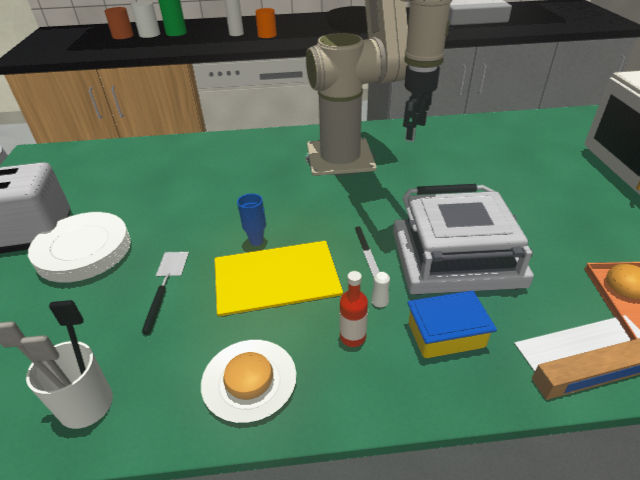

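The stack's rim stands at z≈0.139 against an expected 0.140, so all three pots are home and off the board, which is now clear. The bar is aligned about 3° clockwise of y, so I'm turning the jaws across it while above it, then measuring again.

Request:
drive_tool(steps="0 0 8 0 0.03 0.01 -0.2; 0 0 16 0 0.05 0.02 -0.2; 0 0 24 -0.02 0.07 0.03 -0.2; 0 0 30 -0.03 0.09 0.04 -0.2; 0 0 30 -0.04 0.10 0.05 -0.2")

```text
time: 13.42
tcp_pos: [0.3565, 0.2298, 0.3186]
eef_rot: [0.0, 1.0, -0.028, -0.0]
wrist_force: [-0.4, -0.2, 0.4]
finger_gap: 0.0514
```

```bash
python3 - <<'E'
from h import *
o=r.observe();print(o["time"],o["tcp_pos"],o["eef_rot"],o["joint_positions"],o["finger_gap"])
for n in("wrist","scene","top"):
    d=r.get_image(n);cv2.imwrite(f"pics/{n}9.png",d["color"][:,:,::-1])
    H=hsv(d);P=pts(d);k=(H[:,:,2]<75)&(P[:,:,2]>.108)&(P[:,:,2]<.14)&(P[:,:,0]>.38)&(P[:,:,0]<.45)&(P[:,:,1]>.12)&(P[:,:,1]<.34)
    n_,l,s,c=cv2.connectedComponentsWithStats(k.astype(np.uint8))
    i=1+np.argmax(s[1:,4]);q=P[l==i]
    print(n,s[i],c[i].round(),q.mean(0).round(4),np.percentile(q[:,2],[5,50,99]).round(4),cv2.minAreaRect(q[:,:2].astype(np.float32)))
    t=q[q[:,2]>np.percentile(q[:,2],85)]; print("  top ridge",np.median(t,0).round(4),"y range",np.percentile(q[:,1],[.5,99.5]).round(4))
E
```

```text
13.425 [0.35651068 0.22981038 0.31860095] [ 1.80919151e-04  9.99610582e-01 -2.79042243e-02 -7.05665731e-05] [ 4.51794602e-01 -3.75057867e-01  1.79573265e+00 -2.58785243e-04
  1.72121006e+00  5.07571556e-01] 0.05136100009749235
wrist [ 365  109   30  172 3728] [379. 197.] [0.4134 0.2353 0.1256] [0.1199 0.1264 0.1293] ((0.41489356756210327, 0.23326119780540466), (0.15823569893836975, 0.022204341366887093), 87.07835388183594)
  top ridge [0.4144 0.2282 0.1284] y range [0.1562 0.3111]
scene [417 184  60  10 451] [446. 189.] [0.4226 0.2315 0.1237] [0.1148 0.1248 0.1314] ((0.4204303026199341, 0.2326304167509079), (0.15936054289340973, 0.023710982874035835), 88.2238540649414)
  top ridge [0.4193 0.237  0.1299] y range [0.1545 0.3096]
top [118 320  82  13 778] [158. 326.] [0.4155 0.2284 0.1261] [0.1192 0.1265 0.1331] ((0.41516485810279846, 0.2285011112689972), (0.16678066551685333, 0.021942637860774994), 86.96691131591797)
  top ridge [0.4156 0.2348 0.1309] y range [0.1513 0.309 ]
```

View pics/wrist9.png

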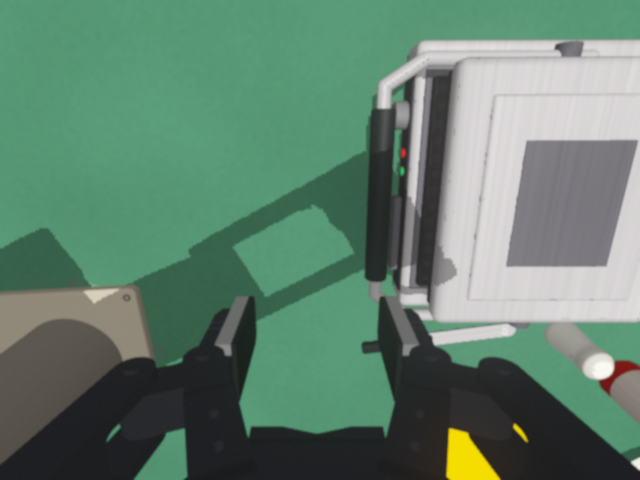

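The wrist view shows the bar from (381,110) to (375,280). The wrist and top views agree on its middle at (0.4155,0.233), with its top at z≈0.129, 22 mm thick and about 160 mm long, and the jaws are square to it. Next I tilt 30° forward and go to a point 90 mm short of the grasp.

Request:
drive_tool(steps="-0.5 -9 0 0 0 -0.02 -0.2; -1 -18 0 0 0 -0.04 -0.2; -1.4 -26 0 0 0 -0.06 -0.2; -1.65 -30 0 0 0 -0.07 -0.2; -1.65 -30 0 0 0 -0.07 -0.2")

```text
time: 14.2
tcp_pos: [0.3556, 0.2292, 0.2461]
eef_rot: [0.008, 0.966, -0.026, 0.258]
wrist_force: [0.4, -0.8, 0.4]
finger_gap: 0.0509
```

```bash
python3 - <<'E'
from h import *
from scipy.spatial.transform import Rotation as R
o=r.observe();q=o["eef_rot"];print(o["time"],o["tcp_pos"],o["joint_positions"],o["finger_gap"]);print(R.from_quat(q[[1,2,3,0]]).as_matrix().round(3))
E
```

```text
14.2 [0.35563108 0.22921285 0.24608473] [ 0.7696383  -0.80059919  2.28368052 -0.39047727  1.30734592  0.85799577] 0.05087092895586169
[[ 0.865 -0.054  0.498]
 [-0.045 -0.999 -0.029]
 [ 0.499  0.002 -0.867]]
```

Joints 2 and 3 are close to their limits at this tilt, so I'm reducing it to 20° and moving forward before going down.

Request:
drive_tool(steps="0.3 5 0 0.02 0.001 0 -0.2; 0.55 10 0 0.039 0.003 0 -0.2; 0.55 10 0 0.039 0.003 -0.04 -0.2; 0.55 10 0 0.039 0.003 -0.07 -0.2; 0.55 10 0 0.039 0.003 -0.07 -0.2")

```text
time: 14.82
tcp_pos: [0.3952, 0.2314, 0.1761]
eef_rot: [0.006, 0.985, -0.028, 0.171]
wrist_force: [0.1, 0.3, -0.2]
finger_gap: 0.0515
```

```bash
python3 - <<'E'
from h import *
from scipy.spatial.transform import Rotation as R
o=r.observe();q=o["eef_rot"];print(o["time"],o["tcp_pos"],o["joint_positions"],o["finger_gap"]);print(R.from_quat(q[[1,2,3,0]]).as_matrix().round(3))
for n in("wrist",):
    d=r.get_image(n);cv2.imwrite(f"pics/{n}10.png",d["color"][:,:,::-1])
    H=hsv(d);P=pts(d);k=(H[:,:,2]<75)&(P[:,:,2]>.108)&(P[:,:,2]<.14)&(P[:,:,0]>.38)&(P[:,:,0]<.45)&(P[:,:,1]>.12)&(P[:,:,1]<.34)
    n_,l,s,c=cv2.connectedComponentsWithStats(k.astype(np.uint8))
    i=1+np.argmax(s[1:,4]);q=P[l==i]
    print(n,s[i],c[i].round(),q.mean(0).round(4),np.percentile(q[:,2],[5,50,99]).round(4),cv2.minAreaRect(q[:,:2].astype(np.float32)))
E
```

```text
14.825 [0.39523755 0.23140389 0.17610906] [ 0.57947128 -0.52596346  2.19915609 -0.21962545  1.19728642  0.68776945] 0.051521050565633296
[[ 0.94  -0.056  0.337]
 [-0.052 -0.998 -0.022]
 [ 0.338  0.003 -0.941]]
wrist [ 294  110   41  270 9722] [315. 239.] [0.413  0.2427 0.1256] [0.1196 0.1266 0.129 ] ((0.4145493507385254, 0.23373952507972717), (0.1579468548297882, 0.021486898884177208), 87.16246795654297)
```

View pics/wrist10.png

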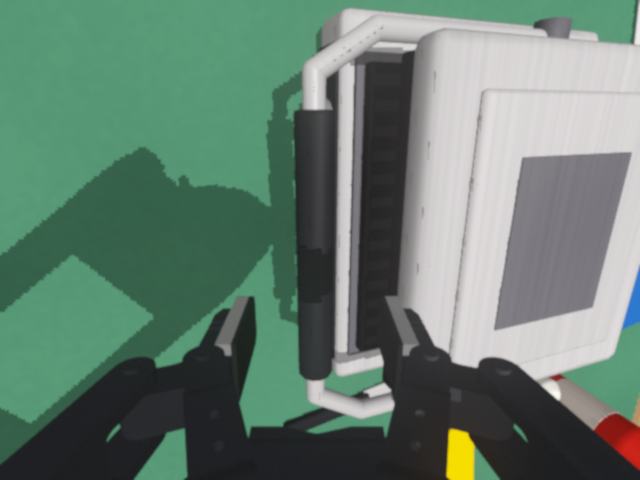

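The bar at column 315 lies midway between the finger tips, at 250 and 385. Advancing 80 mm along the tool axis.

Request:
drive_tool(steps="0 0 0 0.009 0 -0.025 -0.2; 0 0 0 0.018 0 -0.05 -0.2; 0 0 0 0.024 0 -0.066 -0.2; 0 0 0 0.027 0 -0.0765 -0.2; 0 0 0 0.027 0 -0.0765 -0.2")

```text
time: 15.5
tcp_pos: [0.4232, 0.2331, 0.1025]
eef_rot: [0.005, 0.984, -0.027, 0.174]
wrist_force: [0.3, 0.0, 0.9]
finger_gap: 0.0515
```

```bash
python3 - <<'E'
from h import *
o=r.observe();print(o["time"],o["tcp_pos"],o["joint_positions"],o["wrist_force"],o["finger_gap"])
d=r.get_image("wrist");cv2.imwrite("pics/wrist11.png",d["color"][:,:,::-1])
E
```

```text
15.5 [0.42319575 0.23307804 0.10251165] [ 0.54311553 -0.36961451  2.22997427 -0.23119171  1.0007345   0.69505356] [0.30827298 0.04382542 0.94557596] 0.05151236783078932
```

View pics/wrist11.png

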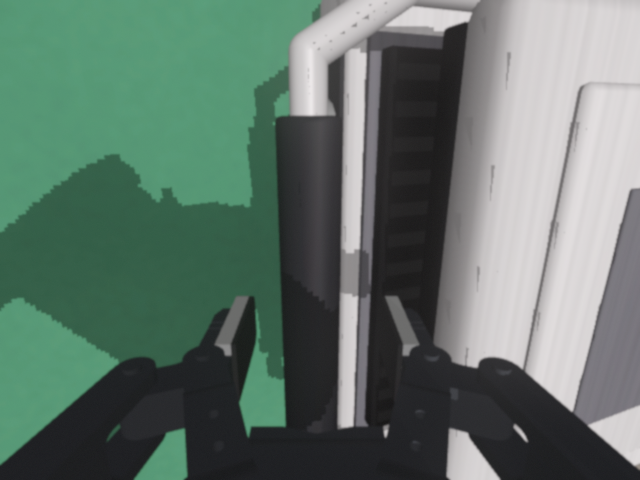

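The bar (columns 283–340) sits between the pads (255 and 385). Closing on it.

Request:
drive_tool(steps="0 0 0 0 0 0 1; 0 0 0 0 0 0 1; 0 0 0 0 0 0 1; 0 0 0 0 0 0 1; 0 0 0 0 0 0 1", grip_force=60)

```text
time: 16.18
tcp_pos: [0.4208, 0.2334, 0.1017]
eef_rot: [0.005, 0.985, -0.026, 0.172]
wrist_force: [-16.2, 0.6, 9.6]
finger_gap: 0.02
```

```bash
python3 - <<'E'
from h import *
o=r.observe();print(o["time"],o["tcp_pos"],o["wrist_force"],o["finger_gap"])
# arc plan: bar B0, hinge, tool offset fixed in lid frame
from scipy.spatial.transform import Rotation as R
y=np.array([.052,.9986,0]);B=np.array([.416,.2325,.118]);x=np.array([.9986,-.052,0]);Hn=B+.268*x
T=o["tcp_pos"];
for a in range(9,55,9):
    Q=R.from_rotvec(y*np.radians(a));print(a,(y*a).round(2),(Q.apply(T-Hn)+Hn-T).round(4))
for a in (45,):
    Q=R.from_rotvec(y*np.radians(a));print(a,(y*a).round(2),(Q.apply(T-Hn)+Hn-T).round(4))
E
```

```text
16.175 [0.42083783 0.23338862 0.10173103] [-16.17814295   0.57490033   9.5734597 ] 0.020047319534760476
9 [0.47 8.99 0.  ] [ 0.0007 -0.      0.0414]
18 [ 0.94 17.97  0.  ] [ 0.0078 -0.0004  0.0821]
27 [ 1.4  26.96  0.  ] [ 0.0213 -0.0011  0.1213]
36 [ 1.87 35.95  0.  ] [ 0.0406 -0.0021  0.1578]
45 [ 2.34 44.94  0.  ] [ 0.0655 -0.0034  0.1909]
54 [ 2.81 53.92  0.  ] [ 0.0952 -0.005   0.2196]
45 [ 2.34 44.94  0.  ] [ 0.0655 -0.0034  0.1909]
```

The bar is held (gap 20 mm), but a side force of 16 N shows the grip is about 2 mm too far forward, so I'll take that out. Lifting along the arc, turning the tool with the lid.

Request:
drive_tool(steps="0 0 0 -0.002 0.001 0.001 1; 0.25 4.5 0 -0.0025 0 0.0206 1; 0.45 9 0 -0.0015 0 0.0415 1; 0.7 13.5 0 0.0015 0 0.062 1; 0.7 13.5 0 0.0015 0 0.062 1")

```text
time: 16.8
tcp_pos: [0.4245, 0.2332, 0.1652]
eef_rot: [0.002, 0.998, -0.027, 0.056]
wrist_force: [-3.8, 1.4, -1.8]
finger_gap: 0.0201
```

```bash
python3 - <<'E'
from h import *
from scipy.spatial.transform import Rotation as R
o=r.observe();print(o["time"],o["tcp_pos"],o["wrist_force"],o["torque"],o["finger_gap"],o["joint_positions"]);q=o["eef_rot"]
print(R.from_quat(q[[1,2,3,0]]).as_matrix().round(3))
d=r.get_image("scene");cv2.imwrite("pics/scene12.png",d["color"][:,:,::-1])
E
```

```text
16.8 [0.42445764 0.23316473 0.1651546 ] [-3.79043319  1.3863606  -1.84402342] [0.24704703 0.4395424  0.16051027] 0.020062552459595165 [ 0.43640382 -0.24457799  1.97457691 -0.0547377   1.31305806  0.50249772]
[[ 0.992 -0.055  0.112]
 [-0.054 -0.999 -0.006]
 [ 0.112  0.    -0.994]]
```

View pics/scene12.png

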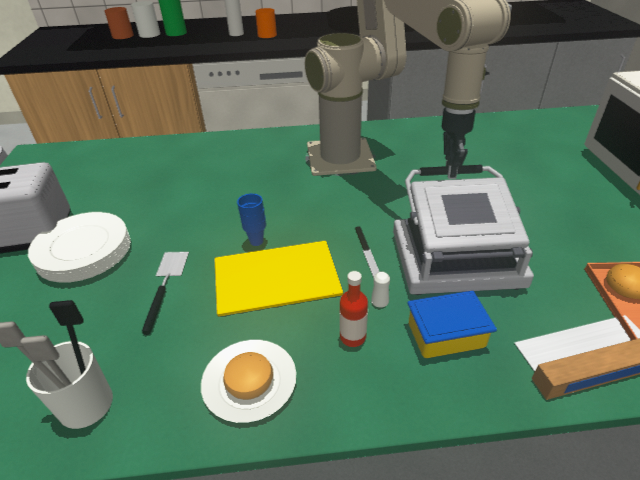

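The lid is rising with the bar, and the wrist forces are only a few newtons. Continuing along the arc.

Request:
drive_tool(steps="0.25 4.5 0 0.0043 0 0.0202 1; 0.45 9 0 0.0103 -0.0005 0.040 1; 0.7 13.5 0 0.0177 -0.001 0.0593 1; 0.95 18 0 0.0267 -0.0015 0.0779 1; 0.95 18 0 0.0267 -0.0015 0.0779 1")

```text
time: 17.48
tcp_pos: [0.4508, 0.2318, 0.2418]
eef_rot: [-0.002, 0.994, -0.027, -0.101]
wrist_force: [-6.0, 0.8, -0.8]
finger_gap: 0.0198
```

```bash
python3 - <<'E'
from h import *
from scipy.spatial.transform import Rotation as R
o=r.observe();print(o["time"],o["tcp_pos"],o["wrist_force"],o["torque"],o["finger_gap"],o["joint_positions"]);q=o["eef_rot"]
M=R.from_quat(q[[1,2,3,0]]).as_matrix();print(M.round(3)); b=o["tcp_pos"]-.02*M[:,2];v=b-np.array([.6836,.2186,.118]);print(b,np.degrees(np.arctan2(v[2],-v[0])),np.hypot(v[0],v[2]))
E
```

```text
17.475 [0.45083338 0.23175257 0.24177785] [-5.95788857  0.77592784 -0.79862704] [0.29148579 1.11160862 0.07763554] 0.019832473045845816 [0.32074636 0.05338939 1.56454267 0.07371984 1.71316706 0.37825906]
[[ 0.978 -0.054 -0.202]
 [-0.053 -0.999  0.01 ]
 [-0.202  0.001 -0.979]]
[0.45486604 0.23155577 0.26136608] 32.07870110839315 0.2699501029130608
```

Request:
drive_tool(steps="0.25 4.5 0 0.010 -0.0005 0.018 1; 0.45 9 0 0.0215 -0.001 0.035 1; 0.7 13.5 0 0.0345 -0.0015 0.0512 1; 0.7 13.5 0 0.0345 -0.0015 0.0512 1; 0.7 13.5 0 0.0345 -0.0015 0.0512 1")

```text
time: 18.1
tcp_pos: [0.4852, 0.23, 0.2917]
eef_rot: [-0.004, 0.976, -0.026, -0.216]
wrist_force: [0.6, -1.6, -6.4]
finger_gap: 0.02
```

```bash
python3 - <<'E'
from h import *
from scipy.spatial.transform import Rotation as R
o=r.observe();print(o["time"],o["tcp_pos"],o["wrist_force"],o["torque"],o["finger_gap"],o["joint_positions"]);q=o["eef_rot"]
M=R.from_quat(q[[1,2,3,0]]).as_matrix();b=o["tcp_pos"]-.02*M[:,2];v=b-np.array([.6836,.2186,.118]);print(M[:,2],b,np.degrees(np.arctan2(v[2],-v[0])),np.hypot(v[0],v[2]))
for n in ("scene","top","wrist"):
    d=r.get_image(n);cv2.imwrite(f"pics/{n}13.png",d["color"][:,:,::-1]);
    P=pts(d);H=hsv(d)
    k=(H[:,:,2]<75)&(abs(P[:,:,0]-.49)<.05)&(abs(P[:,:,1]-.23)<.09)&(P[:,:,2]>.26)&(P[:,:,2]<.34)
    print(n,k.sum())
    # lid plane: points on lid top, steel, y 0.12..0.32
    k=(P[:,:,0]>.53)&(P[:,:,0]<.72)&(P[:,:,1]>.13)&(P[:,:,1]<.31)&(P[:,:,2]>.16)&(P[:,:,2]<.36)&(H[:,:,1]<40)
    q=P[k]
    if len(q)<200: continue
    best=0
    rng=np.random.default_rng(0)
    for _ in range(300):
        a=q[rng.choice(len(q),3,False)];nn=np.cross(a[1]-a[0],a[2]-a[0]);L=np.linalg.norm(nn)
        if L<1e-6: continue
        nn/=L;c=(abs((q-a[0])@nn)<.003).sum()
        if c>best:best=c;bn=nn;ba=a[0]
    ii=q[abs((q-ba)@bn)<.003];nn=np.linalg.svd(ii-ii.mean(0))[2][2] if len(ii)<8000 else bn
    nn*=np.sign(nn[2]);print(n,len(q),best,nn.round(3),"angle",np.degrees(np.arctan2(nn[0],nn[2])).round(2),ii.mean(0).round(3))
E
```

```text
18.1 [0.48519371 0.22995071 0.29168126] [ 0.5726352  -1.55861492 -6.4029378 ] [-0.12894698 -0.3733557   0.22358283] 0.019981065284727786 [0.25949718 0.33059133 1.21000644 0.14180746 2.01504176 0.34751122]
[-0.42185721  0.02003887 -0.90644081] [0.49363085 0.22954993 0.30981008] 45.27627666302698 0.2699618207265795
scene 550
scene 6715 4818 [ 0.688 -0.034  0.725] angle 43.5 [0.621 0.22  0.223]
top 686
top 3676 2649 [ 0.69  -0.052  0.721] angle 43.74 [0.618 0.189 0.225]
wrist 27377
wrist 80824 46584 [ 0.593 -0.046  0.804] angle 36.41 [0.576 0.251 0.266]
```

View pics/scene13.png

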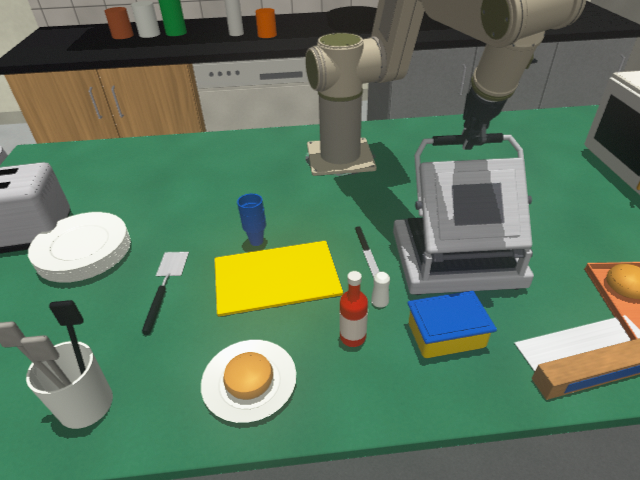

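View pics/wrist13.png

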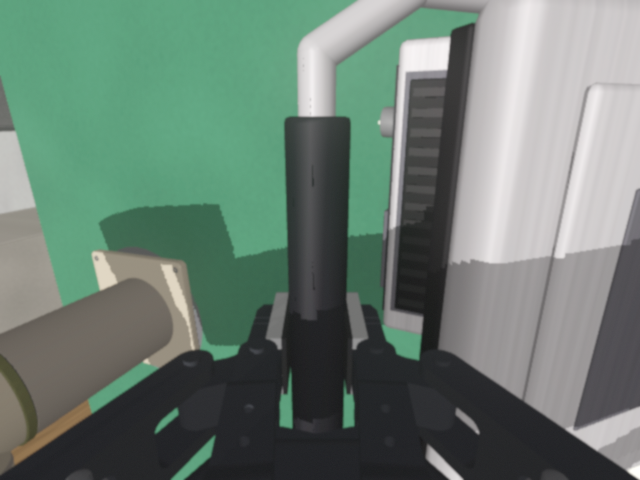

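```bash
python3 - <<'E'
from h import *
o=r.observe();print(o["tcp_pos"],o["wrist_force"],o["time"])
for n in ("scene","top"):
    d=r.get_image(n);P=pts(d);H=hsv(d)
    k=((H[:,:,2]<75)&(abs(P[:,:,0]-.49)<.04)&(abs(P[:,:,1]-.23)<.09)&(P[:,:,2]>.28)&(P[:,:,2]<.335))
    for lo,hi in((.15,.19),(.27,.31)):
        q=P[k&(P[:,:,1]>lo)&(P[:,:,1]<hi)];print(n,len(q),np.median(q,0).round(4),"x",np.percentile(q[:,0],[3,97]).round(4),"z",np.percentile(q[:,2],[3,50,97]).round(4))
    # lid panel dark patch + steel, columns: fit plane to dark grey panel
    k=(P[:,:,0]>.55)&(P[:,:,0]<.69)&(P[:,:,1]>.13)&(P[:,:,1]<.31)&(H[:,:,1]<60)
    q=P[k]
    for w in (.012,.006,.004,.003):
        c=np.median(q,0) if w==.012 else q.mean(0)
        nn=np.linalg.svd(q-c,full_matrices=False)[2][2]
        if w==.012: nn=np.array([.707,-.037,.706])
        e=(P[k]-c)@nn; e-=np.median(e); q=P[k][abs(e)<w]
    nn=np.linalg.svd(q-q.mean(0),full_matrices=False)[2][2];nn*=np.sign(nn[2])
    print(n,len(q),nn.round(3),np.degrees(np.arctan2(nn[0],nn[2])).round(2))
    q=P[(P[:,:,0]>.5)&(P[:,:,0]<.62)&(P[:,:,1]>-.33)&(P[:,:,1]<-.17)&(H[:,:,1]>150)];nn=np.linalg.svd(q-q.mean(0),full_matrices=False)[2][2];nn*=np.sign(nn[2]);print(" board normal",nn.round(3),q[:,2].mean().round(4))
E
```

```text
[0.48531578 0.22993817 0.29189482] [  3.45377814  -1.04384812 -10.0693778 ] 18.25
scene 164 [0.4979 0.1691 0.3124] x [0.4868 0.5027] z [0.3004 0.3124 0.318 ]
scene 122 [0.5048 0.2916 0.3126] x [0.4952 0.5088] z [0.3006 0.3126 0.3182]
scene 4290 [ 0.702 -0.038  0.711] 44.64
 board normal [-0.001 -0.     1.   ] 0.0128
top 273 [0.4895 0.1691 0.3152] x [0.4796 0.4992] z [0.3089 0.3152 0.3192]
top 213 [0.4962 0.2917 0.3158] x [0.4865 0.5048] z [0.3106 0.3158 0.3194]
top 600 [ 0.657 -0.054  0.752] 41.16
 board normal [-0.     0.001  1.   ] 0.0114
```

View pics/top13.png

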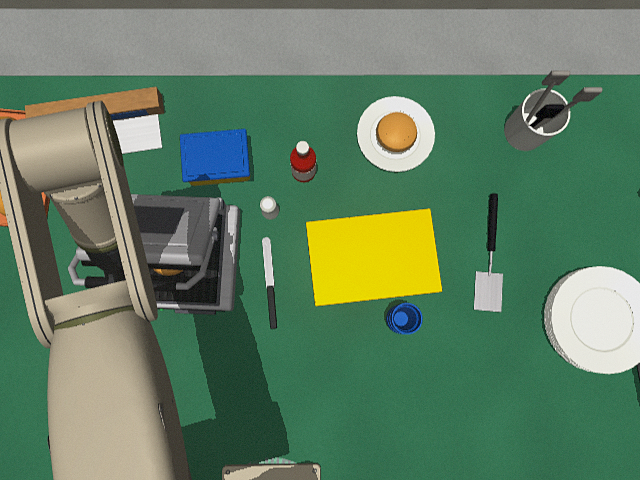

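The bar has risen 0.189 m and moved back 0.078 m; 45° calls for 0.1895 and 0.0785. I'm holding briefly and checking everything once more.

Request:
drive_tool(steps="0 0 0 0 0 0 1; 0 0 0 0 0 0 1; 0 0 0 0 0 0 1; 0 0 0 0 0 0 1; 0 0 0 0 0 0 1")

```text
time: 18.98
tcp_pos: [0.4857, 0.2299, 0.2923]
eef_rot: [-0.005, 0.976, -0.026, -0.216]
wrist_force: [5.1, -0.6, -10.9]
finger_gap: 0.0199
```

```bash
python3 - <<'E'
from h import *
d=r.get_image("scene");print(rim(d,.427,-.289,.140));d=r.get_image("top");print(rim(d,.427,-.289,.140))
P=pts(d);H=hsv(d);cy=(cv2.inRange(H,(20,150,100),(35,255,255))>0)&(P[:,:,1]<-.05)&(P[:,:,1]>-.45)&(P[:,:,0]<.75);q=P[cy&(abs(P[:,:,2]-.012)<.006)]
b=cv2.boxPoints(cv2.minAreaRect(q[:,:2].astype(np.float32)));print("board",b.round(3).tolist(),"stack axis signed dist",cv2.pointPolygonTest(b,(.427,-.289),True))
d=r.get_image("top");h=pts(d)[(d["range_z"]>0)]
o=r.observe();print(o["time"],o["tcp_pos"],o["wrist_force"],o["finger_gap"],abs(o["qvel"]).max())
E
```

```text
(array([ 0.4288, -0.2895]), np.float64(0.0308), (0.4285, -0.2894, 0.0346), 160, np.float64(0.1381))
(array([ 0.4272, -0.2893]), np.float64(0.0306), (0.4279, -0.2899, 0.0331), 170, np.float64(0.1387))
board [[0.4580000042915344, -0.0989999994635582], [0.48899999260902405, -0.39800000190734863], [0.6869999766349792, -0.37700000405311584], [0.656000018119812, -0.07900000363588333]] stack axis signed dist -0.05040171879698043
19.125 [0.48564353 0.22992958 0.2922345 ] [  4.77016995  -0.51390142 -10.54512383] 0.019725101838975485 0.0018164312307687802
```

```bash
python3 -c "
from bench import r
print(r.sign_off())"
```

```text
the job is handed in; nothing more can be done
None
```

The job is done and handed in at about 19 s of the 72 s allowed. I nested both board pots into the pot that was already on the worktop. Then I lifted the grill lid by its bar and finished still holding it at about 45°.

**Stack:** the top rim stands at z≈0.139 m against 0.140 m for three pots fully home. The stack's axis is 50 mm from the board's near edge, so even the 65 mm collar clears it. The yellow board is empty.

**Lid:** the bar rose about 0.189 m and moved back about 0.078 m, which works out at 44.8°. The arm pose gave 45.3°. At the end the arm was still, the grip gap was 20 mm and the wrist force was about 12 N.

**Checks that disagreed:**
- Plane fits to the lid's face were scattered: 43.5–44.6° from the scene camera and 41–44° from the top camera, where the arm hides much of the lid. The wrist view gave 36°, a fit I discounted because it mixes several surfaces. I relied on the bar position instead.
- Closing on the bar briefly pushed sideways with about 16 N, because the grip sat about 2 mm too far forward. I corrected that before lifting.

The knife, shaker, tub, bottle, turner and plate look unmoved in the last pictures. I only glimpsed the roll, under the lid in the top view, and did not measure its position.

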